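# Aim the bench mirror so that the mould camera sees its ball-headed pin

### The arm

A 7-joint arm with a two-finger parallel gripper is mounted at the origin on the work surface. World frame = base frame: x ahead of the robot, y to its left, z up, the work surface at z = 0. Lengths are in mm, angles in rad, forces in N, time in s.
With the tool pointing down it reaches from about 400 to 900 mm from the base axis. Payload 5.6 kg.
Tool frame: the origin (TCP) lies at the very end of the fingers, on their centre line; the grasp point (between the pads) lies 19 mm behind it; z points along the fingers, y is the line along which they close (so a half turn about z gives the same grasp; the last joint's range is limited). The gripper opens to 92 mm and grips with 3 to 60 N. Pads are 20 mm wide; open, the fingers measure 128 mm over their backs; the gripper's body (75 mm by 189 mm) begins 69 mm behind the grasp point.
Start: joints at [1.115, 0.468, -0.012, 1.603, 0.006, 1.071, -0.056], TCP at [260.725, -595.425, 214.592] pointing down, gripper open.
Joint ranges: [-2.53, 2.53], [-0.31, 2.02], [-1.57, 1.55], [0.28, 2.44], [-1.29, 4.43], [0.15, 1.84], [-2.92, 2.92]. Speed limits (rad/s): [2.57, 2.57, 3.14, 3.14, 3.14, 3.14, 3.14].

### API

Orientations are given as a unit quaternion [x, y, z, w].
In Python, from workcell import env gives the robot as it stands.
- The arm moves only by the shell command python3 -m pendant 'ROWS' [FORCE]. ROWS is JSON, a list of rows, each an object with "xyz": the shift along the tool's x, y, z in mm, a list of three; "yaw": the turn about the tool's z in rad; "jaw": the gripper command: -1 is fully open, 1 is shut, values between are in proportion. In form: [{"xyz": [tx, ty, tz], "yaw": yaw, "jaw": jaw}, ...]. A call has exactly 5 rows; each row is the pose to reach, as a shift and turn from the pose commanded when the call began, along the tool's axes at that moment; what a row does not reach only later rows make up. A row lasts 1/8 s, in which the tool goes at most 62.5 mm and 10.7 degrees, less where a joint would pass 70% of its speed; a pose out of reach is approached as far as the arm can. A call with a gripper value outside its range is refused whole. The fingers move at their own pace and stop on an object; FORCE is the grip in N (left out, the last holds). Time passes only in rows, so rows that repeat a pose let the fingers close, or fill a call up. It gives the time, the measured TCP pose, the force, the opening and the grip force at its end, in the units of the state.
- env.observe(): the state, without advancing time (a new reading comes with each control period).
- env.camera(name): name is "side" or "top"; returns the picture (384x512x3 uint8, red, green, blue); there is no depth.
- env.camera_info(name): a dict with "fx", "fy", "cx", "cy" (pixels), "extrinsics" (4x4, takes a point from world to camera coordinates). Camera axes: x right, y down, z forward; pixel columns grow to the right and rows downward; lengths in mm; the calibration is good to about 2 mm. A picture is of the moment at which its call begins. camera_info takes no time and is no camera call.
- env.hand_in(): hands the job in; it is judged then, once.
The state is a dict: "time": time; "joint_pos": joint angles; "dq": joint speeds; "joint_efforts": joint torques, N m; "ee_pos": TCP position; "orientation": TCP orientation; "wrist_force": force on the tool from outside, world axes, zero at the start; "wrist_torque": the same for the moment, N m; "opening": opening from 0.0 (shut) to 1.0 (fully open); "grip_force": force on a finger pad.
Only numpy, scipy, OpenCV 4.12 (cv2) and the standard library are available. Lean on these libraries where they do the work, as an engineer would, in place of code of your own. Each camera call takes 0.05 s, during which the arm holds its last target. There are 200 camera calls.

### The job

Slide the mirror's carriage along its rail towards the cigar mould until you feel it come fully home against the stop, then turn the spring-loaded mirror about its upright pivot until the camera on the mould would see the ball-headed pin (not the cube-headed one) reflected in the middle of the glass. Finish while still gripping the mirror at that angle, since its spring turns it back if let go, and leave the tumbler, the bottle and the wooden gauge block undisturbed.

Things in the scene. Friction and masses are not known exactly. Their poses are not given: they have to be found in the camera images.
- rail: Fixed rail on a wooden foot 270 x 90 x 10 mm, flat on the bench; origin at the centre of the underside. Its x axis points along the rail towards the mould, its z axis is up. Steel bar on top with a brass end plate 76 mm wide, 42 mm high, at each end of the travel
- carriage (a joint): How far the brass mirror carriage (70 x 70 mm block, top 48 mm above the bench) has slid along the rail's +x, in m: 0 = farthest from the mould, 0.100 = against the stop. The pivot of the mirror stands above rail x = -0.050 + this value, rail y = 0. It resists with about 2 N of friction (plus light damping, 8 N s/m) and stays where it is left; it starts between 0 and 0.04
- swivel (a joint): Turn of the mirror about its upright pivot on the carriage, in rad, counter-clockwise seen from above: 0 = parked against its rest, at most 1.7. At value q the outward normal of the glass points at the angle q - 0.95 from the rail's +x. A weak spring (0.024 N m at 0, rising by 0.06 N m per rad) turns it back to 0 when let go
- mirror: The upright mirror: black frame 90 mm wide, 80 mm high, 10 mm thick, with a glass 70 mm wide and 80 mm high on one face, centre of the glass 104 mm above the bench. Its origin lies on the pivot axis at bench height; x = outward normal of the glass (level), y = along the width, z = up. On top, on the pivot axis, stands a steel grip tab 10 mm thick (along x), 34 mm wide (along y), from 144 mm to 192 mm above the bench
- tab (a point): Point inside the grip tab on the pivot axis, 20 mm below the tab's top edge and 172 mm above the bench: a place to pinch from above across the 10 mm thickness. Axes as mirror
- mould: Fixed wooden cigar mould 110 x 260 x 50 mm with cigars lying in it; origin at the centre of the underside; its front, -x, faces the mirror; y along its length. A small black camera stands on the middle of its front edge, looking to -x, and a brass pin stands on either side of it
- lens (a point): Front of the camera's lens, 105 mm above the bench, on the mould at x = -60, y = 0 mm; the camera looks along the mould's -x
- ball_pin: Brass locating pin with a ball head of 32 mm diameter, the mark to be seen; fixed upright on the mould, at its x = -43 mm and y = +90 or -90 mm; origin at the pin's foot on the mould's top (50 mm above the bench), ball centre 55 mm above the origin
- cube_pin: Like the ball-headed pin but with a cube head of 28 mm; at the other end of the mould. Not the mark
- aim_left (a point): Bench reference at 105 mm height, about halfway between the lens and the pin position at the mould's y = +90 mm. When the carriage is home and the normal of the glass points here, the camera sees that pin in the middle of the glass
- aim_right (a point): The same for the pin position at the mould's y = -90 mm
- tumbler: Glass tumbler, 74 mm across, 85 mm high, standing loose beside the rail; origin at the centre of its underside. Bystander
- bottle: Green bottle with a white cap, 60 mm across, 150 mm high, standing loose beside the rail; origin at the centre of its underside. Bystander
- gauge: Wooden gauge block 120 x 50 x 31 mm with a brass plate on top, lying loose behind the rail's far end; origin at the centre of its underside. Bystander

How it is judged:
By the outcome, as a careful person would: the job done as asked, in the order asked, and still so for the second after the job is handed in, while the arm keeps its last pose, push and grip.
It also fails if it takes over 38 s, if anything falls off the work surface, if the arm or the gripper's body presses on something with over 40 N, if the wrist force passes 120 N, or if a joint passes its speed limit or range.

## Working session

There is one attempt and no reset: what is moved stays moved. The work goes in short steps, Python scripts to look and compute and a shell command to move; the robot and the scene stay as the last step left them, time stands still between calls to the robot, and variables do not carry over. Pictures are saved under pics/ and viewed, at most 10 in all, crops included, and the job is handed in when it is done.

```bash
mkdir -p pics; python3 - <<'E'
from workcell import env
import cv2,numpy as np
for n in("top","side"):
    cv2.imwrite(f"pics/{n}0.png",env.camera(n)[:,:,::-1]); i=env.camera_info(n)
    print(n,i["fx"],i["fy"],i["cx"],i["cy"],np.round(i["extrinsics"],4).tolist())
s=env.observe();print(s)
E
```

```text
top 454.18228781507145 454.18228781507145 259.51300690858363 191.57083023758264 [[0.0248, -0.9996, -0.0158, 36.0575], [-0.9888, -0.0222, -0.1475, 618.9406], [0.1471, 0.0193, -0.9889, 1114.6088], [0.0, 0.0, 0.0, 1.0]]
side 453.21938201322183 453.21938201322183 257.3283931717091 201.0989399408613 [[0.8591, -0.5116, 0.0176, -506.9141], [-0.3838, -0.6664, -0.6393, 320.7495], [0.3387, 0.5424, -0.7688, 831.1137], [0.0, 0.0, 0.0, 1.0]]
{'time': 0.1, 'joint_pos': array([ 1.11499319,  0.46828117, -0.01160802,  1.60350432,  0.0060233 ,
        1.07139841, -0.05631169]), 'dq': array([ 3.50051286e-04, -1.56336652e-03,  7.22996404e-04, -2.32316653e-03,
       -7.05945896e-05,  5.42966667e-04, -3.52884617e-04]), 'joint_efforts': array([ 1.40488915e-03, -5.21640515e+01, -1.23604861e-02, -2.44366264e+01,
       -5.68105734e-02,  1.40427952e-02,  3.96737926e-05]), 'ee_pos': array([ 260.49648933, -594.96002464,  213.75202869]), 'orientation': array([ 9.78780609e-01,  2.04909526e-01, -2.23322556e-04, -7.45890013e-04]), 'wrist_force': array([ 0.06184364, -0.44625966, -0.32229904]), 'wrist_torque': array([0.00108605, 0.03091103, 0.00489159]), 'grip_force': 0.0, 'opening': 0.9973953467418847}
```

View pics/top0.png

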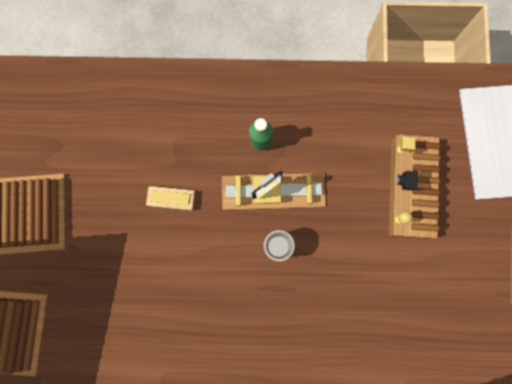

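View pics/side0.png

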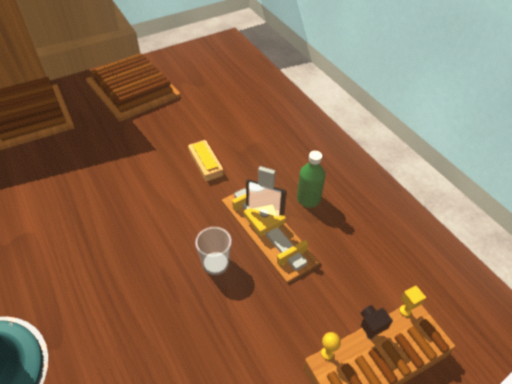

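```bash
python3 - <<'E'
import cv2,numpy as np
t=cv2.imread("pics/top0.png");s=cv2.imread("pics/side0.png")
a=cv2.resize(t[160:220,215:335],None,fx=6.5,fy=6.5,interpolation=cv2.INTER_CUBIC)[:300*1]
a=cv2.resize(t[165:215,215:335],(780,325),interpolation=cv2.INTER_CUBIC)
b=cv2.resize(s[160:285,215:325],(352,400),interpolation=cv2.INTER_CUBIC)
cv2.imwrite("pics/ctop.png",a);cv2.imwrite("pics/cside.png",cv2.resize(s[155:285,215:335],(552,598),interpolation=cv2.INTER_CUBIC))
for n,im in(("top",t),("side",s)):
    h=cv2.cvtColor(im,cv2.COLOR_BGR2HSV)
    for nm,lo,hi in(("yellow",(22,150,120),(34,255,255)),("wood",(10,110,120),(21,255,255)),("green",(45,80,30),(85,255,255))):
        m=cv2.inRange(h,lo,hi)
        for c in cv2.findContours(m,cv2.RETR_EXTERNAL,cv2.CHAIN_APPROX_NONE)[0]:
            if cv2.contourArea(c)>25:
                r=cv2.minAreaRect(c);print(n,nm,np.round(r[0],1),np.round(r[1],1),round(r[2],1),cv2.boundingRect(c))
E
```

```text
top wood [ 19.4 333.1] [45.3 80.4] 4.6 (0, 292, 46, 83)
top wood [255.5 219.5] [327. 511.] 90.0 (0, 56, 512, 328)
top wood [441.5  17. ] [10.8  8.3] 33.7 (436, 13, 11, 11)
top wood [428.3  16.9] [11.2  9.7] 12.5 (423, 11, 12, 12)
top green [260.  136.5] [25. 22.] 90.0 (249, 124, 23, 26)
side yellow [329.5 338.5] [11. 13.] 90.0 (323, 333, 14, 12)
side yellow [414.6 294.3] [16.2 12.7] 51.3 (405, 287, 20, 16)
side yellow [286.5 252. ] [ 3.8 18.8] 61.4 (278, 247, 18, 11)
side yellow [256.3 217.5] [26. 11.] 50.2 (245, 209, 20, 21)
side yellow [204.5 155. ] [30.5 12. ] 60.3 (193, 142, 25, 28)
side wood [ 61.9 104.5] [40.3  3.1] 67.8 (54, 86, 17, 38)
side wood [133.1  87.7] [ 2.1 34.5] 69.0 (117, 81, 33, 14)
side wood [99.1 91.4] [33.3  2.9] 48.8 (88, 79, 23, 26)
side wood [54.5 48.7] [ 8.6 36.9] 78.7 (36, 42, 38, 15)
side wood [255.5 205.5] [355. 511.] 90.0 (0, 28, 512, 356)
side wood [106.1  35.9] [33.3 54.5] 45.8 (75, 5, 60, 41)
side green [ 21.6 341.7] [56.4 25.2] 57.8 (0, 322, 42, 45)
side green [309.5 184.2] [22.9 41.4] 11.3 (298, 163, 26, 43)
```

View pics/ctop.png

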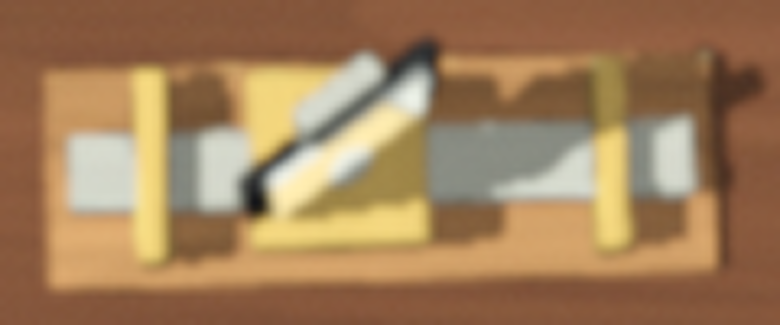

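View pics/cside.png

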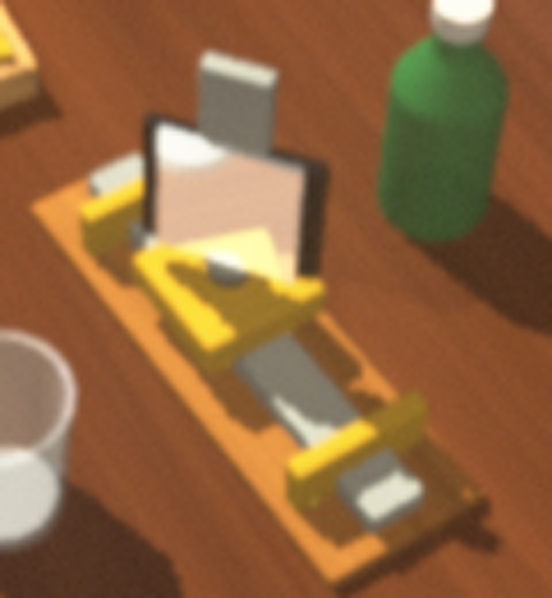

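```bash
cat > h.py <<'E'
import numpy as np
from workcell import env
I={n:env.camera_info(n) for n in("top","side")}
def ray(n,u,v):
    i=I[n];E=np.array(i["extrinsics"]);R=E[:3,:3];o=-R.T@E[:3,3]
    return o,R.T@np.array([(u-i["cx"])/i["fx"],(v-i["cy"])/i["fy"],1])
def pl(n,u,v,z):
    o,d=ray(n,u,v);return o+d*(z-o[2])/d[2]
def tri(p,q):
    A=[];b=[]
    for n,(u,v) in(("top",p),("side",q)):
        o,d=ray(n,u,v);d=d/np.linalg.norm(d);M=np.eye(3)-np.outer(d,d);A.append(M);b.append(M@o)
    return np.linalg.lstsq(np.vstack(A),np.hstack(b),rcond=None)[0]
E
python3 - <<'E'
from h import *
import cv2
np.set_printoptions(precision=1,suppress=True)
print("foot top",[pl("top",215+x/6.5,165+y/6.5,10) for x,y in((45,70),(712,52),(720,268),(50,290))])
print("foot side",[pl("side",215+x/4.6,155+y/4.6,10) for x,y in((32,207),(487,495),(333,578))])
tt=(215+340/6.5,165+93/6.5);ts=(215+239/4.6,155+68/4.6)
print("tab",pl("top",*tt,192),pl("side",*ts,192),tri(tt,ts))
print("plates top",[pl("top",215+x/6.5,165+y/6.5,42) for x,y in((150,67),(152,263),(607,57),(614,250))])
print("carr top",[pl("top",215+x/6.5,165+y/6.5,48) for x,y in((250,250),(430,240),(250,68))])
t=cv2.imread("pics/top0.png");s=cv2.imread("pics/side0.png")
cv2.imwrite("pics/m.png",np.hstack([cv2.resize(t[125:245,380:450],(350,600),interpolation=3),cv2.resize(s[280:384,300:376+64],(430,600*430//430)[:1]+(319,),interpolation=3) if 0 else cv2.copyMakeBorder(cv2.resize(s[280:384,300:440],(448,333),interpolation=3),0,267,0,0,0)]))
E
```

```text
foot top [array([663.4, 152.2,  10. ]), array([ 676.8, -119.4,   10. ]), array([ 588.4, -123. ,   10. ]), array([573.3, 146.8,  10. ])]
foot side [array([576., 144.,  10.]), array([ 679.3, -120.7,   10. ]), array([ 591.6, -121.3,   10. ])]
tab [624.4  31.1 192. ] [627.   30.7 192. ] [625.4  30.6 192.6]
plates top [array([659.7, 107.1,  42. ]), array([581.4, 103.9,  42. ]), array([667.7, -73.9,  42. ]), array([590.7, -77.4,  42. ])]
carr top [array([586.7,  65.3,  48. ]), array([592.3,  -5. ,  48. ]), array([659.1,  67.2,  48. ])]
```

View pics/m.png

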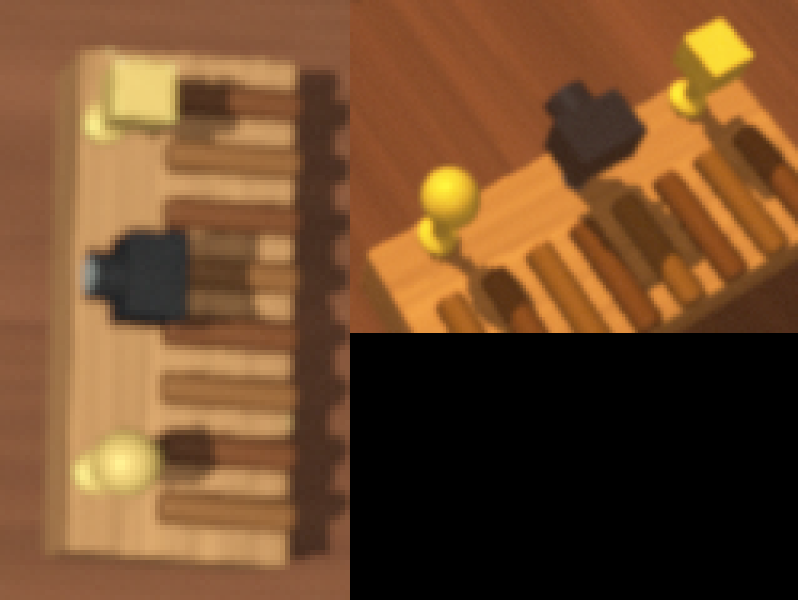

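```bash
cat >> h.py <<'E'
from scipy.spatial.transform import Rotation as Ro
def state():
    s=env.observe();R=Ro.from_quat(s["orientation"]).as_matrix()
    print("t",s["time"],"tcp",s["ee_pos"].round(1),"yang x,y",np.arctan2(R[1,:2],R[0,:2]).round(4),"z",R[:,2].round(3),"F",s["wrist_force"].round(1),"T",s["wrist_torque"].round(3),"open",round(s["opening"],3),"grip",round(float(s["grip_force"]),1),"q",s["joint_pos"].round(2));return s,R
def go(target,ang=None):
    s,R=state();print("tool shift",(R.T@(np.array(target)-s["ee_pos"])).round(1))
    if ang is not None:
        a=np.arctan2(R[1,1],R[0,1]);print("yaw",round(-((ang-a+np.pi)%(2*np.pi)-np.pi),4))
E
python3 - <<'E'
from h import *
np.set_printoptions(precision=1,suppress=True)
T=lambda x,y:(380+x/5,125+y/5)
S=lambda x,y:(300+(x-350)/3.2,280+y/3.2)
ball=tri(T(127,463),S(450,197));cube=tri(T(142,92),S(712,43));lens=tri(T(85,275),S(565,97))
print("ball",ball,pl("top",*T(127,463),105),"cube",cube,pl("top",*T(142,92),119),"lens",lens,pl("top",*T(85,275),105))
C=[pl("top",*T(x,y),50) for x,y in((80,50),(297,65),(288,567),(65,553))];print("mould",C,np.mean(C,0))
b=pl("top",*T(127,463),105)[:2]; c=pl("top",*T(142,92),119)[:2]
m=(b+c)/2; yv=(c-b)/np.linalg.norm(c-b); xv=np.array([yv[1],-yv[0]]);print("len",np.linalg.norm(c-b))
L=m+xv*-17;B=m-yv*90;print("lens model",L,B)
ra=np.arctan2(-270.7,14.25);ra=(ra+np.arctan2(-181,8.7))/2;rx=np.array([np.cos(ra),np.sin(ra)])
P=np.array([625.2,14.6])+rx*50
u=lambda v:v/np.linalg.norm(v)
bis=u(L-P)+u(B-P);h=(L+B)/2-P
for v in(bis,h):
    a=np.arctan2(v[1],v[0]);print("normal ang",a.round(4) if 0 else float(a),"q",float(a-ra+.95))
print("rail ang",float(ra),"home pivot",P,"park normal",float(ra-.95))
go([625,31,250],ra-.95+np.pi)
E
```

```text
ball [ 554.7 -300.8  107.1] [ 554.1 -301.   105. ] cube [ 732.4 -307.3  121.3] [ 733. -308.  119.] lens [ 647.2 -284.8  101.3] [ 645.  -282.8  105. ]
mould [array([ 773. , -298.2,   50. ]), array([ 767.3, -409.3,   50. ]), array([ 509.3, -396.3,   50. ]), array([ 513.6, -285.8,   50. ])] [ 640.8 -347.4   50. ]
len 179.0368886892194
lens model [ 644.2 -287.5] [ 553.6 -300.9]
normal ang -1.6742407863142128 q 0.7962444961078337
normal ang -1.681678289662401 q 0.7888069927596455
rail ang -1.5204852824220465 home pivot [627.7 -35.3] park normal -2.4704852824220467
t 0.1 tcp [ 260.5 -595.   213.8] yang x,y [ 0.4 -1.2] z [-0.  0. -1.] F [ 0.1 -0.4 -0.3] T [0. 0. 0.] open 0.997 grip 0.0 q [ 1.1  0.5 -0.   1.6  0.   1.1 -0.1]
tool shift [ 585.  -427.2  -35.7]
yaw -1.8292
```

```bash
python3 -m pendant '[{"xyz":[30,-22,-36],"yaw":-0.1,"jaw":-1},{"xyz":[75,-55,-36],"yaw":-0.25,"jaw":-1},{"xyz":[120,-88,-36],"yaw":-0.4,"jaw":-1},{"xyz":[165,-120,-36],"yaw":-0.55,"jaw":-1},{"xyz":[210,-153,-36],"yaw":-0.7,"jaw":-1}]' 20; python3 -c "
from h import *
go([625,31,250],.671)"
```

```text
time: 0.72
ee_pos: [392.3, -369.3, 250.4]
orientation: [0.848, 0.53, -0.0, -0.0]
wrist_force: [1.0, -0.4, 0.8]
opening: 0.998
grip_force: 0.0
t 0.725 tcp [ 392.3 -369.3  250.4] yang x,y [ 1.1175 -0.4533] z [-0.  0. -1.] F [ 1.  -0.4  0.8] T [-0.063 -0.106  0.011] open 0.998 grip 0.0 q [ 0.9   0.26 -0.25  1.82  0.07  1.07  0.17]
tool shift [4.618e+02 3.390e+01 4.000e-01]
yaw -1.1243
```

```bash
python3 -m pendant '[{"xyz":[50,4,0],"yaw":-0.15,"jaw":-1},{"xyz":[100,8,0],"yaw":-0.3,"jaw":-1},{"xyz":[150,11,0],"yaw":-0.45,"jaw":-1},{"xyz":[200,15,0],"yaw":-0.6,"jaw":-1},{"xyz":[250,18,0],"yaw":-0.75,"jaw":-1}]'; python3 -c "
from h import *
go([625,31,250],.671)"
```

```text
time: 1.35
ee_pos: [518.8, -153.4, 250.4]
orientation: [0.595, 0.804, -0.0, -0.0]
wrist_force: [0.3, 0.4, -0.2]
opening: 1.004
grip_force: 0.0
t 1.35 tcp [ 518.8 -153.4  250.4] yang x,y [1.8674 0.2966] z [-0. -0. -1.] F [ 0.3  0.4 -0.2] T [-0.034 -0.12  -0.01 ] open 1.004 grip 0.0 q [ 0.64  0.3  -0.5   1.81  0.16  1.08  0.38]
tool shift [145.3 155.4   0.3]
yaw -0.3744
```

```bash
python3 -m pendant '[{"xyz":[37,40,0],"yaw":-0.1,"jaw":-1},{"xyz":[74,80,0],"yaw":-0.2,"jaw":-1},{"xyz":[111,120,0],"yaw":-0.3,"jaw":-1},{"xyz":[145,155,0],"yaw":-0.374,"jaw":-1},{"xyz":[145,155,0],"yaw":-0.374,"jaw":-1}]'; python3 -c "
from h import *
import cv2
go([625,31,250],.671)
for n in('top','side'): cv2.imwrite(f'pics/{n}1.png',env.camera(n)[:,:,::-1])
a=cv2.imread('pics/top1.png')[130:250,200:320];b=cv2.imread('pics/side1.png')[110:230,200:320]
cv2.imwrite('pics/p1.png',cv2.resize(np.hstack([a,b]),(800,400),interpolation=3))"
```

```text
time: 1.98
ee_pos: [625.4, 33.7, 249.9]
orientation: [0.434, 0.901, 0.001, -0.001]
wrist_force: [0.4, -0.4, -0.9]
opening: 0.998
grip_force: 0.0
t 1.975 tcp [625.4  33.7 249.9] yang x,y [2.2436 0.6728] z [-0.001  0.003 -1.   ] F [ 0.4 -0.4 -0.9] T [-0.046 -0.134  0.022] open 0.998 grip 0.0 q [ 0.33  0.47 -0.61  1.6   0.28  1.16  0.34]
tool shift [-1.8 -2.  -0.1]
yaw 0.0018
```

View pics/p1.png

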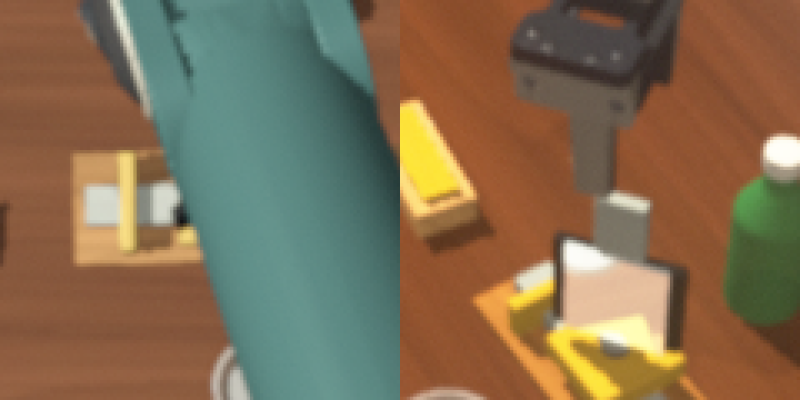

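```bash
python3 -m pendant '[{"xyz":[0,0,10],"yaw":0,"jaw":-1},{"xyz":[0,0,20],"yaw":0,"jaw":-1},{"xyz":[0,0,30],"yaw":0,"jaw":-1},{"xyz":[0,0,40],"yaw":0,"jaw":-1},{"xyz":[0,0,40],"yaw":0,"jaw":-1}]'; python3 -c "
from h import *
go([625.3,30.7,153],.671)
"
```

```text
time: 2.7
ee_pos: [624.5, 28.5, 209.4]
orientation: [0.437, 0.899, -0.0, -0.001]
wrist_force: [0.4, 0.3, 0.6]
opening: 0.999
grip_force: 0.0
t 2.7 tcp [624.5  28.5 209.4] yang x,y [2.2367 0.6659] z [-0.002 -0.    -1.   ] F [0.4 0.3 0.6] T [ 0.017 -0.101 -0.001] open 0.999 grip 0.0 q [ 0.33  0.51 -0.59  1.64  0.31  1.09  0.32]
tool shift [ 1.2  2.1 56.4]
yaw -0.0051
```

```bash
python3 -m pendant '[{"xyz":[1,1,12],"yaw":0,"jaw":-1},{"xyz":[1,1,26],"yaw":0,"jaw":-1},{"xyz":[1,1,40],"yaw":0,"jaw":-1},{"xyz":[1,1,54],"yaw":0,"jaw":-1},{"xyz":[1,1,56],"yaw":0,"jaw":-1}]'; python3 -m pendant '[{"xyz":[0,0,0],"yaw":0,"jaw":-0.3},{"xyz":[0,0,0],"yaw":0,"jaw":0.2},{"xyz":[0,0,0],"yaw":0,"jaw":0.5},{"xyz":[0,0,0],"yaw":0,"jaw":0.65},{"xyz":[0,0,0],"yaw":0,"jaw":0.7}]' 15; python3 -c "
from h import *
go([625.3,30.7,153],.671)
import cv2
cv2.imwrite('pics/p2.png',cv2.resize(env.camera('side')[110:230,200:360,::-1],(640,480),interpolation=3))"
```

```text
time: 3.32
ee_pos: [624.5, 30.0, 153.0]
orientation: [0.437, 0.899, -0.001, -0.001]
wrist_force: [1.0, 0.3, -0.1]
opening: 1.002
grip_force: 0.0
time: 3.95
ee_pos: [625.4, 30.1, 154.7]
orientation: [0.437, 0.899, 0.0, 0.0]
wrist_force: [1.0, 0.0, -0.3]
opening: 0.478
grip_force: 0.0
t 3.95 tcp [625.4  30.1 154.7] yang x,y [2.2366 0.6658] z [ 0. -0. -1.] F [ 1.   0.  -0.3] T [-0.062 -0.089 -0.025] open 0.478 grip 0.0 q [ 0.31  0.57 -0.56  1.69  0.35  0.99  0.28]
tool shift [0.5 0.3 1.7]
yaw -0.0052
```

View pics/p2.png

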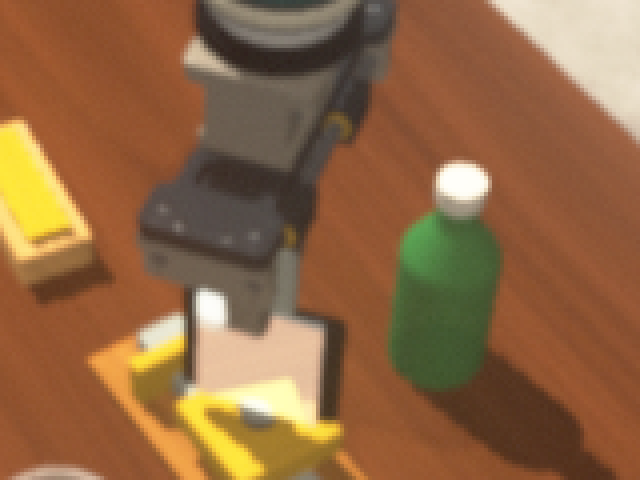

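```bash
python3 -m pendant '[{"xyz":[0,0,0],"yaw":0,"jaw":0.75},{"xyz":[0,0,0],"yaw":0,"jaw":0.9},{"xyz":[0,0,0],"yaw":0,"jaw":1},{"xyz":[0,0,0],"yaw":0,"jaw":1},{"xyz":[0,0,0],"yaw":0,"jaw":1}]' 30;  python3 -m pendant '[{"xyz":[0,0,0],"yaw":0,"jaw":1},{"xyz":[0,0,0],"yaw":0,"jaw":1},{"xyz":[0,0,0],"yaw":0,"jaw":1},{"xyz":[0,0,0],"yaw":0,"jaw":1},{"xyz":[0,0,0],"yaw":0,"jaw":1}]' 30; python3 -c "
from h import *
go([628.5,-35,153],.671)
R=Ro.from_quat(env.observe()['orientation']).as_matrix();print(R.T@np.array([np.cos(-1.5205),np.sin(-1.5205),0]))
"
```

```text
time: 4.62
ee_pos: [626.8, 30.7, 154.7]
orientation: [0.437, 0.9, 0.001, 0.001]
wrist_force: [5.7, 1.7, -3.1]
opening: 0.109
grip_force: 30.0
time: 5.25
ee_pos: [626.7, 30.7, 154.7]
orientation: [0.437, 0.9, 0.001, 0.001]
wrist_force: [5.0, 1.8, -3.3]
opening: 0.11
grip_force: 30.0
t 5.25 tcp [626.7  30.7 154.7] yang x,y [2.2374 0.6666] z [ 0.003  0.001 -1.   ] F [ 5.   1.8 -3.3] T [ 0.194 -0.966  0.079] open 0.11 grip 30.0 q [ 0.31  0.57 -0.56  1.69  0.35  0.99  0.29]
tool shift [-52.7 -39.3   1.7]
yaw -0.0044
[-0.81602362 -0.57801784 -0.00091373]
```

```bash
python3 -m pendant '[{"xyz":[-9,-5.5,0],"yaw":0,"jaw":1},{"xyz":[-18,-12,0],"yaw":0,"jaw":1},{"xyz":[-27,-18,0],"yaw":0,"jaw":1},{"xyz":[-36,-24.5,0],"yaw":0,"jaw":1},{"xyz":[-46,-31,0],"yaw":0,"jaw":1}]';  python3 -m pendant '[{"xyz":[0,0,0],"yaw":0,"jaw":1},{"xyz":[-1.6,-1.2,0],"yaw":0,"jaw":1},{"xyz":[-3.3,-2.3,0],"yaw":0,"jaw":1},{"xyz":[-5,-3.5,0],"yaw":0,"jaw":1},{"xyz":[-5,-3.5,0],"yaw":0,"jaw":1}]'; python3 -c "
from h import *
go([628.5,-35,153],.671)
"
```

```text
time: 5.88
ee_pos: [629.8, -25.5, 154.7]
orientation: [0.437, 0.899, 0.001, 0.0]
wrist_force: [4.0, 2.9, -1.9]
opening: 0.109
grip_force: 30.0
time: 6.5
ee_pos: [630.0, -30.4, 154.7]
orientation: [0.437, 0.9, 0.001, 0.0]
wrist_force: [4.9, 1.8, -2.3]
opening: 0.1
grip_force: 30.0
t 6.5 tcp [630.  -30.4 154.7] yang x,y [2.2377 0.6669] z [ 0.001  0.001 -1.   ] F [ 4.9  1.8 -2.3] T [ 0.305 -1.257  0.072] open 0.1 grip 30.0 q [ 0.4   0.57 -0.56  1.68  0.35  0.99  0.39]
tool shift [-2.7 -4.   1.7]
yaw -0.0041
```

```bash
python3 -m pendant '[{"xyz":[-1.6,-0.2,0],"yaw":0,"jaw":1},{"xyz":[-3.3,-1.3,0],"yaw":0,"jaw":1},{"xyz":[-5,-2.5,0],"yaw":0,"jaw":1},{"xyz":[-6.6,-3.7,0],"yaw":0,"jaw":1},{"xyz":[-6.6,-3.7,0],"yaw":0,"jaw":1}]';  python3 -m pendant '[{"xyz":[-1.6,-1.2,0],"yaw":0,"jaw":1},{"xyz":[-3.3,-2.3,0],"yaw":0,"jaw":1},{"xyz":[-3.3,-2.3,0],"yaw":0,"jaw":1},{"xyz":[-3.3,-2.3,0],"yaw":0,"jaw":1},{"xyz":[-3.3,-2.3,0],"yaw":0,"jaw":1}]'; python3 -c "
from h import *
go([628.5,-35,153],.671)
"
```

```text
time: 7.12
ee_pos: [630.4, -35.4, 154.7]
orientation: [0.436, 0.9, 0.002, -0.001]
wrist_force: [1.3, 7.9, 0.4]
opening: 0.103
grip_force: 30.0
time: 7.75
ee_pos: [630.4, -35.7, 154.7]
orientation: [0.435, 0.9, 0.003, -0.002]
wrist_force: [1.7, 13.8, 0.0]
opening: 0.106
grip_force: 30.0
t 7.75 tcp [630.4 -35.7 154.7] yang x,y [2.2416 0.6708] z [-0.001  0.008 -1.   ] F [ 1.7 13.8  0. ] T [ 2.665 -0.35  -0.012] open 0.106 grip 30.0 q [ 0.41  0.58 -0.56  1.67  0.34  0.99  0.41]
tool shift [ 1.7 -1.1  1.7]
yaw -0.0002
```

```bash
python3 -m pendant '[{"xyz":[0,0,0],"yaw":-0.06,"jaw":1},{"xyz":[0,0,0],"yaw":-0.12,"jaw":1},{"xyz":[0,0,0],"yaw":-0.18,"jaw":1},{"xyz":[0,0,0],"yaw":-0.24,"jaw":1},{"xyz":[0,0,0],"yaw":-0.3,"jaw":1}]';  python3 -c "
from h import *
go([630.4,-35.7,154.7],1.466)
"
```

```text
time: 8.38
ee_pos: [630.5, -35.5, 154.7]
orientation: [0.295, 0.956, 0.004, -0.001]
wrist_force: [1.5, 14.5, -1.0]
opening: 0.106
grip_force: 30.0
t 8.375 tcp [630.5 -35.5 154.7] yang x,y [2.5434 0.9726] z [-0.001  0.008 -1.   ] F [ 1.5 14.5 -1. ] T [ 2.761 -0.431 -0.057] open 0.106 grip 30.0 q [ 0.46  0.59 -0.63  1.67  0.39  1.01  0.67]
tool shift [-0.  -0.2  0. ]
yaw -0.4934
```

```bash
python3 -m pendant '[{"xyz":[0,0,0],"yaw":-0.06,"jaw":1},{"xyz":[0,0,0],"yaw":-0.12,"jaw":1},{"xyz":[0,0,0],"yaw":-0.18,"jaw":1},{"xyz":[0,0,0],"yaw":-0.24,"jaw":1},{"xyz":[0,0,0],"yaw":-0.3,"jaw":1}]';  python3 -m pendant '[{"xyz":[0,0,0],"yaw":-0.06,"jaw":1},{"xyz":[0,0,0],"yaw":-0.12,"jaw":1},{"xyz":[0,0,0],"yaw":-0.18,"jaw":1},{"xyz":[0,0,0],"yaw":-0.193,"jaw":1},{"xyz":[0,0,0],"yaw":-0.193,"jaw":1}]';python3 -c "
from h import *
go([630.4,-35.7,154.7],1.466)
import cv2
for n in('top','side'): cv2.imwrite(f'pics/{n}3.png',env.camera(n)[:,:,::-1])
a=cv2.imread('pics/top3.png')[120:270,210:310];b=cv2.imread('pics/side3.png')[150:300,200:330]
cv2.imwrite('pics/p3.png',cv2.resize(np.hstack([a,b]),(782,510),interpolation=3))"
```

```text
time: 9.0
ee_pos: [630.7, -35.3, 154.7]
orientation: [0.148, 0.989, 0.004, -0.001]
wrist_force: [2.0, 15.8, -1.5]
opening: 0.11
grip_force: 30.0
time: 9.62
ee_pos: [630.6, -35.1, 154.7]
orientation: [0.053, 0.999, 0.005, -0.0]
wrist_force: [3.2, 16.5, -1.3]
opening: 0.109
grip_force: 30.0
t 9.625 tcp [630.6 -35.1 154.7] yang x,y [3.035  1.4641] z [ 0.     0.009 -1.   ] F [ 3.2 16.5 -1.3] T [ 2.907 -0.582 -0.097] open 0.109 grip 30.0 q [ 0.53  0.63 -0.74  1.66  0.47  1.03  1.1 ]
tool shift [ 0.2 -0.6  0. ]
yaw -0.0019
```

View pics/p3.png

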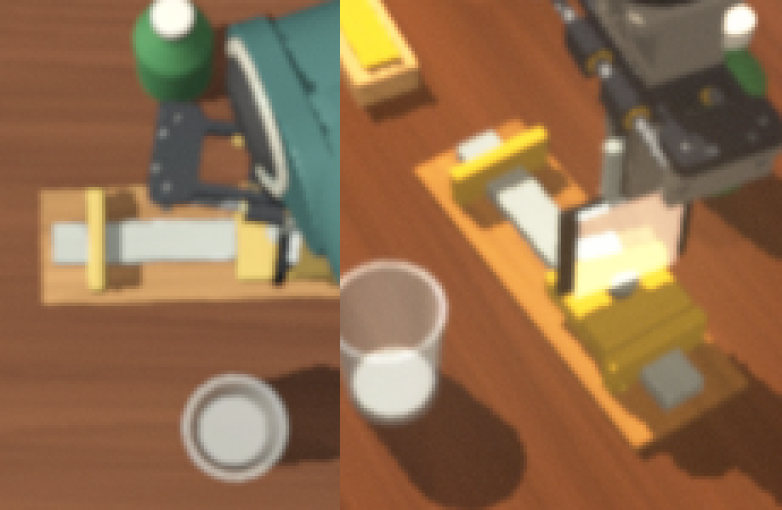

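```bash
python3 -m pendant '[{"xyz":[0,0,0],"yaw":0,"jaw":1},{"xyz":[0,0,0],"yaw":0,"jaw":1},{"xyz":[0,0,0],"yaw":0,"jaw":1},{"xyz":[0,0,0],"yaw":0,"jaw":1},{"xyz":[0,0,0],"yaw":0,"jaw":1}]'; python3 -c "
from h import *
state();print(env.hand_in())"
```

```text
time: 10.35
ee_pos: [630.6, -35.1, 154.7]
orientation: [0.053, 0.999, 0.004, -0.0]
wrist_force: [3.6, 16.8, -2.5]
opening: 0.109
grip_force: 30.0
t 10.35 tcp [630.6 -35.1 154.7] yang x,y [3.0349 1.4641] z [ 0.     0.009 -1.   ] F [ 3.6 16.8 -2.5] T [ 2.88  -0.568 -0.12 ] open 0.109 grip 30.0 q [ 0.53  0.63 -0.74  1.66  0.47  1.03  1.1 ]
the job is handed in; nothing more can be done
None
```

I handed the job in at 10.35 s: the carriage is pressed against the stop at about 17 N, and the mirror is held at about 0.79 rad, aimed by calculation at the ball-headed pin and not checked by a view in the glass; the tumbler, bottle and gauge block were not touched.

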